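# Set out the letter-stamping trays

## Robot

A 6-joint arm with a two-finger parallel gripper is mounted at the origin on a cart in front of the work surface, level with it; the furniture and walls round the work are solid. World frame = base frame: x ahead of the robot, y to its left, z up, the work surface at z = 0. Lengths are in m, angles in rad, forces in N, time in s.
With the tool pointing down it reaches from about 0.325 to 0.85 m from the base axis. Payload 15.5 kg.
Tool frame: the origin (TCP) lies at the very end of the fingers, on their centre line; the grasp point (between the pads) lies 19 mm behind it; z points along the fingers, y is the line along which they close (so a half turn about z gives the same grasp; the last joint's range is limited). The gripper opens to 91 mm and grips with 3 to 60 N. Pads are 32 mm wide; open, the fingers measure 118 mm over their backs; the gripper's body (76 mm by 178 mm) begins 60 mm behind the grasp point.
Start: joints at [-1.278, 0.494, 1.345, -0, 1.302, -0.096], TCP at [0.237, -0.578, 0.214] pointing down, gripper open.
Joint ranges: [-2.91, 2.91], [-0.82, 2.16], [0.22, 2.67], [-1.22, 4.37], [0.12, 2.79], [-3.08, 3.08]. Speed limits (rad/s): [1.89, 1.89, 2.57, 3.01, 3.01, 3.01].

## Interface

Orientations are given as a unit quaternion [w, x, y, z].
In Python, from cell import sensors, optics, order gives the robot as it stands.
- The arm moves only by the shell command python3 -m crank 'ROWS' [FORCE]. ROWS is text: rows parted by semicolons, each of 7 numbers parted by spaces: the opening, from 0 (shut) to 1 (fully open), then the shift along the tool's x, y, z in mm, then the turn, a rotation vector about the tool's x, y, z in rad. In form: grip tx ty tz ax ay az; .... A call has exactly 8 rows; each row shifts and turns the commanded pose from where the row before left it, along the tool's axes as they then stand; what a row does not reach is not made up. A row lasts 1/12 s, in which the tool goes at most 41.7 mm and 7.16 degrees, less where a joint would pass 70% of its speed; a pose out of reach is approached as far as the arm can. A call with a gripper value outside its range is refused whole. The fingers move at their own pace and stop on an object; FORCE is the grip in N (left out, the last holds). Time passes only in rows, so rows that do not move let the fingers close, or fill a call up. It gives the time, the measured TCP pose, the force, the opening and the grip force at its end, in the units of the state.
- sensors.read_state(): the state, without advancing time (a new reading comes with each control period).
- optics.read_camera(name): name is "scene" or "side" or "wrist"; returns a dict with "image" (384x512x3 uint8, blue, green, red), "fx", "fy", "cx", "cy" (pixels), "R" (3x3) and "t" (3): a world point X has camera coordinates R X + t. Camera axes: x right, y down, z forward; pixel columns grow to the right and rows downward; lengths in m; the calibration is good to about 2 mm. The wrist camera is an equidistant fisheye: a pixel r from the principal point sees the ray r / f radians off the axis. A picture is of the moment at which its call begins. There is no depth.
- order.sign_off(): hands the job in; it is judged then, once.
The state is a dict: "time": time; "joint_pos": joint angles; "qd": joint speeds; "joint_torque": joint torques, N m; "ee_pos": TCP position; "tool_rot": TCP orientation; "wrist_force": force on the tool from outside, world axes, zero at the start; "ft_torque": the same for the moment, N m; "finger_gap": finger opening in m; "gripper_force": force on a finger pad.
Only numpy, scipy, OpenCV 4.12 (cv2) and the standard library are available. Lean on these libraries where they do the work, as an engineer would, in place of code of your own. Each camera call takes 0.05 s, during which the arm holds its last target. There are 200 camera calls.

## Task

Set out the three trays for stamping letters, each thing in the middle of its tray: the ink pad lies flat in the middle tray with its long sides running front to back, and the rubber stamp stands upright on the middle of the pad, its wooden base lengthwise with the pad. The ink bottle, which somebody left in the middle tray, stands upright in the end tray on the side away from the mug, so that nobody confuses ink with coffee, and the eraser lies flat in the other end tray, on the mug's side. Do not shift the mug, the glass paperweight or the sharpener.

Things in the scene. Friction and masses are not known exactly. Their poses are not given: they have to be found in the camera images.
- pad_center (a point): green and black closed tin ink pad, a flat block 62 x 92 x 18 mm (x, y, z). Point: its centre, 9 mm above its underside; long side along its y, z up.
- stamp_center (a point): rubber stamp: wooden base 28 x 56 x 12 mm (x, y, z) with a dark red turned handle upright on its middle; 67 mm tall; handle neck 18 mm thick from 12 to 34 mm, round grip 26 mm thick from 34 to 67 mm above the underside. Point: centre, 33.5 mm above the underside; base's long side along its y, z up.
- bottle_center (a point): dark square ink bottle, 52 x 52 mm body 42 mm tall, then a round black cap 36 mm across up to 62 mm, fixed on; starts in the middle tray (a like bottle far back on the desk is not meant). Point: centre, 31 mm above the underside; x and y square to its sides, z up.
- eraser_center (a point): blue and white eraser, a block 21 x 48 x 11 mm (x, y, z). Point: its centre, 5.5 mm above its underside; long side along its y, z up.
- tray_middle: one of three alike shallow wooden desk trays with cork floors, fixed, in a row from left to right; 124 mm front to back, 98 mm wide, 5 mm walls, rim 11 mm high, floor 6 mm above the desk. Origin: middle of its underside, at desk height; x to the back, y to the left, z up. This is the middle one.
- tray_left: one of three alike shallow wooden desk trays with cork floors, fixed, in a row from left to right; 124 mm front to back, 98 mm wide, 5 mm walls, rim 11 mm high, floor 6 mm above the desk. Origin: middle of its underside, at desk height; x to the back, y to the left, z up. This is the left end one (greater y).
- tray_right: one of three alike shallow wooden desk trays with cork floors, fixed, in a row from left to right; 124 mm front to back, 98 mm wide, 5 mm walls, rim 11 mm high, floor 6 mm above the desk. Origin: middle of its underside, at desk height; x to the back, y to the left, z up. This is the right end one (smaller y).
- mug_center (a point): striped mug, 86 mm across, 90 mm tall, with a handle; stands to the left or to the right of the trays. Leave it alone. Point: middle of the cup, 45 mm above the desk. z up.
- weight_center (a point): dark teal domed glass paperweight, 72 mm across, 49 mm tall, on the other side from the mug. Leave it alone. Point: its centre, 24.5 mm above the desk. z up.
- sharpener_center (a point): small metal pencil sharpener, 16 x 26 x 12 mm (x, y, z), lying among the things in front of the trays. Leave it alone. Point: its centre, about half-way up. z up.
There are look-alikes about, which are no part of the job. Leave any orange or turquoise look-alike of the part that bears eraser_center alone.

How it is judged:
By the outcome, as a careful person would: the job done as asked, in the order asked, and still so for the second after the job is handed in, with the robot touching nothing.
It also fails if it takes over 107 s, if anything falls off the work surface, if the arm or the gripper's body presses on something with over 40 N, if the wrist force passes 120 N, or if a joint passes its speed limit or range.

## Working session

There is one attempt and no reset: what is moved stays moved. The work goes in short steps, Python scripts to look and compute and a shell command to move; the robot and the scene stay as the last step left them, time stands still between calls to the robot, and variables do not carry over. Pictures are saved under pics/ and viewed, at most 14 in all, crops included, and the job is handed in when it is done.

```bash
ls; mkdir -p pics; cat > h.py <<'E'
import numpy as np, cv2
from scipy.spatial.transform import Rotation as Ro
from cell import sensors, optics, order
def cam(n,f=None):
    d=optics.read_camera(n)
    if f: cv2.imwrite('pics/'+f+'.png',d['image']); np.savez('pics/'+f+'.npz',**d)
    return d
def load(f): return np.load('pics/'+f+'.npz')
def ray(d,u,v,fish=False):
    x=(u-d['cx'])/d['fx'];y=(v-d['cy'])/d['fy']
    if fish:
        th=np.hypot(x,y); s=np.sin(th)/th if th>1e-9 else 1; c=np.array([x*s,y*s,np.cos(th)])
    else: c=np.array([x,y,1.])
    R=np.array(d['R']); return -R.T@np.array(d['t']), R.T@c
def at(d,u,v,z,fish=False):
    o,r=ray(d,u,v,fish); return o+r*(z-o[2])/r[2]
E
python3 - <<'E'
from h import *
for n in('scene','side','wrist'):
    d=cam(n,n+'0'); print(n,d['fx'],d['cx'],d['cy'],-np.array(d['R']).T@d['t'])
s=sensors.read_state();print(s)
a=[cv2.resize(cv2.imread(f'pics/{n}0.png'),(800,600),interpolation=cv2.INTER_CUBIC) for n in('scene','side')]
cv2.imwrite('pics/A.png',a[0]);cv2.imwrite('pics/B.png',a[1])
E
```

```text
pics
scene 452.9688078414727 257.5942752318295 187.20161349004994 [-0.32484903  0.50964881  1.18167049]
side 380.61235997808404 255.20558622509967 185.98208526619072 [ 0.58539257 -0.84313549  0.74639115]
wrist 297.3186396354542 258.5211529150711 188.97416395075422 [ 0.30002994 -0.5518996   0.3838133 ]
{'time': 0.15, 'joint_pos': array([-1.27751523e+00,  4.94046760e-01,  1.34591031e+00,  2.33351562e-05,
        1.30251263e+00, -9.54963594e-02]), 'qd': array([-0.00021752, -0.00063623, -0.00261838,  0.00087111,  0.00022545,
       -0.00057749]), 'joint_torque': array([ 3.25401787e-03, -8.79196644e+01, -3.82051563e+01,  7.05854106e-02,
        5.01850387e-02, -6.62284401e-05]), 'ee_pos': array([ 0.2368496 , -0.57810904,  0.21349792]), 'tool_rot': array([-4.37493095e-04,  9.81166434e-01,  1.93163753e-01, -3.21022509e-05]), 'wrist_force': array([ 0.44696678,  0.50173069, -0.19719089]), 'ft_torque': array([-0.02853206,  0.01973502,  0.04439661]), 'gripper_force': 0.0, 'finger_gap': 0.09120887878681141}
```

View pics/A.png

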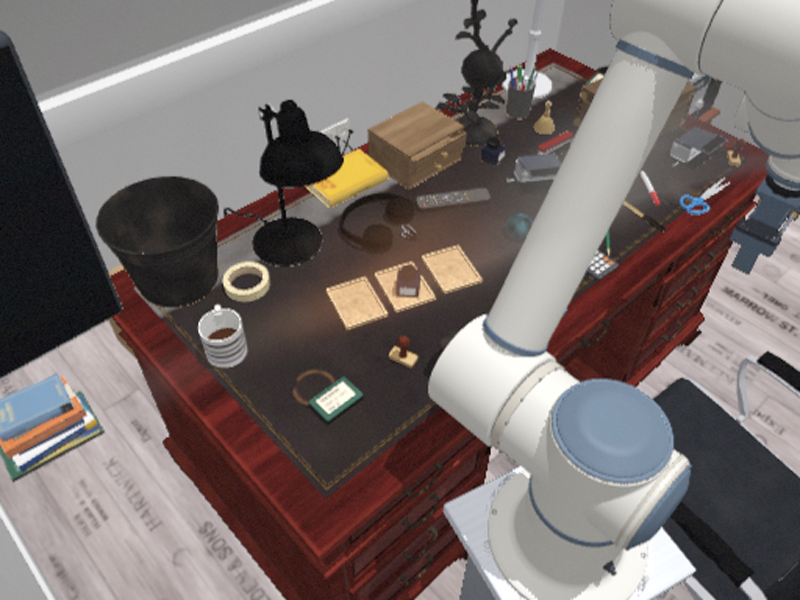

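View pics/B.png

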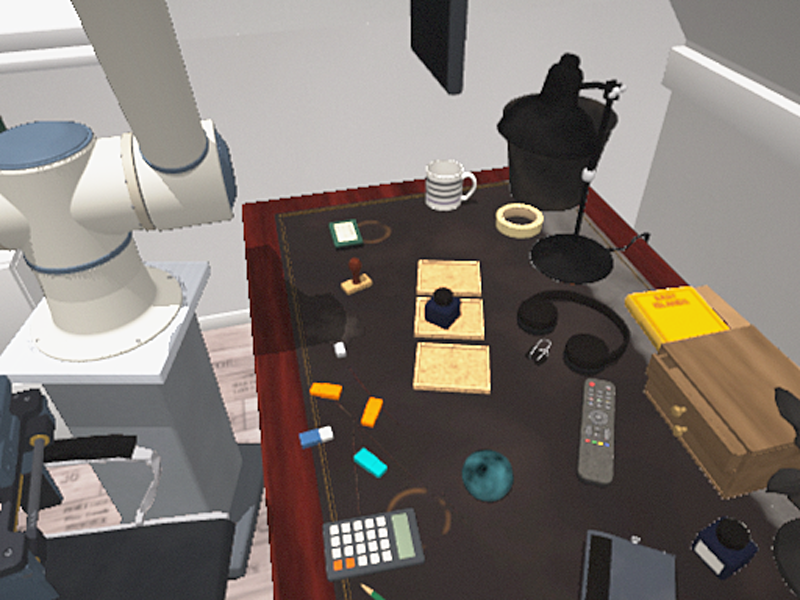

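The mug is on the left, so the bottle goes in the right tray and the eraser (side view: blue/white at 316,437) in the left. In the side view the pad is at (346,233), the stamp at (356,283), the bottle at (442,310), and the trays at (449,277), (449,318) and (452,367). The sharpener is at (340,350).

```bash
python3 - <<'E'
from h import *
S=load('side0');C=load('scene0')
def p(d,u,v,z): return at(d,u*.64,v*.64,z).round(4)
for n,u,v,z in [('trayL TL',417,261,.011),('trayL TR',480,261,.011),('trayR BR',491,392,.011),('trayR BL',414,389,.011),('TR TL',416,343,.011),('TR TR',489,344,.011),
 ('pad TL',330,222,.018),('pad TR',354,219,.018),('pad BR',363,240,.018),('pad BL',335,248,.018),
 ('stamp top',355,262,.067),('stb L',341,286,.012),('stb R',370,279,.012),('bottle cap',442,295,.062),
 ('er l',300,438,.011),('er l2',304,447,.011),('er r',331,427,.011),('er c',316,434,.011),('sharp',340,350,.006),('weight',487,475,.02),('mug',443,170,.09)]:
    print(n,p(S,u,v,z))
print('scene')
for n,u,v,z in [('trayL L',327,288,.011),('trayL T',371,277,.011),('trayR R',481,274,.011),('trayR T',461,246,.011),('trayL B',343,329,.011),('trayR bl',441,292,.011),
 ('pad L',309,398,.018),('pad T',337,376,.018),('pad R',362,396,.018),('pad B',333,417,.018),('stamp top',404,342,.067),('cap',407,271,.062)]:
    print(n,p(C,u,v,z))
E
```

```text
trayL TL [0.5918 0.1375 0.011 ]
trayL TR [0.7209 0.1365 0.011 ]
trayR BR [ 0.708  -0.2124  0.011 ]
trayR BL [ 0.5848 -0.2062  0.011 ]
TR TL [ 0.5886 -0.1012  0.011 ]
TR TR [ 0.7155 -0.1039  0.011 ]
pad TL [0.3982 0.275  0.018 ]
pad TR [0.4511 0.2866 0.018 ]
pad BR [0.4766 0.204  0.018 ]
pad BL [0.4194 0.1752 0.018 ]
stamp top [0.4734 0.0606 0.067 ]
stb L [0.4426 0.0559 0.012 ]
stb R [0.4983 0.0775 0.012 ]
bottle cap [ 0.6353 -0.0317  0.062 ]
er l [ 0.414  -0.3021  0.011 ]
er l2 [ 0.4223 -0.3181  0.011 ]
er r [ 0.4584 -0.2818  0.011 ]
er c [ 0.4371 -0.2948  0.011 ]
sharp [ 0.456  -0.1132  0.006 ]
weight [ 0.6857 -0.3697  0.02  ]
mug [0.6525 0.3771 0.09  ]
scene
trayL L [0.7184 0.1337 0.011 ]
trayL T [0.7041 0.0298 0.011 ]
trayR R [ 0.5965 -0.2011  0.011 ]
trayR T [ 0.6985 -0.2086  0.011 ]
trayL B [0.5918 0.1519 0.011 ]
trayR bl [ 0.5895 -0.0901  0.011 ]
pad L [0.4562 0.2871 0.018 ]
pad T [0.4795 0.2163 0.018 ]
pad R [0.4126 0.1926 0.018 ]
pad B [0.3944 0.2631 0.018 ]
stamp top [0.4606 0.074  0.067 ]
cap [ 0.6394 -0.0286  0.062 ]
```

```bash
python3 -m crank '1 0 0 -34 0 0 0.0975;1 0 0 -34 0 0 0.0975;1 0 0 -34 0 0 0.0975;1 0 0 -34 0 0 0.0975;1 16.5 -36 0 0 0 0;1 16.5 -36 0 0 0 0;1 16.5 -36 0 0 0 0;1 16.5 -36 0 0 0 0' 30
python3 -m crank '1 16.5 -36 0 0 0 0;1 16.5 -36 0 0 0 0;1 16.5 -36 0 0 0 0;1 16.5 -36 0 0 0 0;1 16.5 -36 0 0 0 0;1 16.5 -36 0 0 0 0;1 16.5 -36 0 0 0 0;1 16.5 -36 0 0 0 0'
python3 -m crank '1 16.5 -36 0 0 0 0;1 16.5 -36 0 0 0 0;1 16.5 -36 0 0 0 0;1 16.5 -36 0 0 0 0;1 0 0 0 0 0 0;1 0 0 0 0 0 0;1 0 0 0 0 0 0;1 0 0 0 0 0 0'
cat >> h.py <<'E'
def go(xyz,yaw):
    """shift (mm, current tool axes), turn about tool z; tool x at world yaw (deg), pointing down"""
    s=sensors.read_state();R=Ro.from_quat(np.roll(s['tool_rot'],-1))
    T=Ro.from_euler('z',yaw,degrees=True)*Ro.from_quat([1,0,0,0])
    print('shift',(R.inv().apply(np.array(xyz)-s['ee_pos'])*1000).round(1),'turn',(R.inv()*T).as_rotvec().round(4),'after-turn shift',(T.inv().apply(np.array(xyz)-s['ee_pos'])*1000).round(1))
E
python3 - <<'E'
from h import *
d=cam('wrist','w1'); cv2.imwrite('pics/w1b.png',cv2.resize(d['image'],(800,600),interpolation=cv2.INTER_CUBIC))
E
```

```text
time: 0.82
ee_pos: [0.3033, -0.4327, 0.3497]
tool_rot: [-0.0, 1.0, -0.001, -0.0]
wrist_force: [1.6, -0.3, 0.6]
finger_gap: 0.0912
gripper_force: 0.0
time: 1.48
ee_pos: [0.4357, -0.1446, 0.3499]
tool_rot: [0.0, 1.0, -0.001, 0.0]
wrist_force: [0.6, -0.9, -0.5]
finger_gap: 0.0911
gripper_force: 0.0
time: 2.15
ee_pos: [0.5012, -0.0036, 0.3498]
tool_rot: [0.0, 1.0, -0.001, -0.0]
wrist_force: [-0.5, -0.3, -0.0]
finger_gap: 0.091
gripper_force: 0.0
```

View pics/w1b.png

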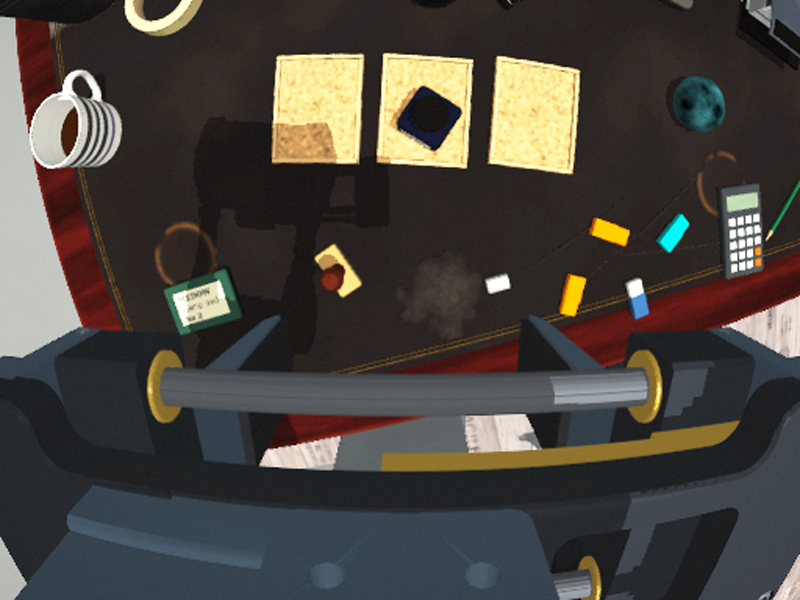

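The wrist view is clear: trays centred near (318,110), (425,110) and (535,115), bottle at (429,118) turned about 35°, pad (203,301), stamp base (338,270), eraser (638,298), sharpener (497,284). I'll fit rectangles in world coordinates.

```bash
cat >> h.py <<'E'
def rect(d,mask,z,minA=60,box=None,fish=True):
    out=[]
    for c in cv2.findContours(mask,cv2.RETR_EXTERNAL,cv2.CHAIN_APPROX_NONE)[0]:
        if cv2.contourArea(c)<minA: continue
        P=np.array([at(d,u,v,z,fish)[:2] for u,v in c[:,0,:].astype(float)])*1000
        (cx,cy),(w,h),a=cv2.minAreaRect(P.astype(np.float32))
        if w>h: w,h,a=h,w,a+90
        # a: direction of short side (x axis), deg
        r=(round(cx,1),round(cy,1),round(w,1),round(h,1),round((a+90)%180-90,1))
        out.append((c.mean((0,1))if 0 else tuple(c[:,0].mean(0).round()),r))
    return out
E
python3 - <<'E'
from h import *
d=load('w1');im=d['image'].copy();im[200:]=im[200:]
H=cv2.cvtColor(im,cv2.COLOR_BGR2HSV).astype(int);h,s,v=H[...,0],H[...,1],H[...,2]
b,g,r=[im[...,i].astype(int) for i in range(3)]
for u,vv in [(318,80),(318,145),(430,118),(405,118),(203,301),(172,310),(345,285),(640,303),(634,288),(429,145)]:
    print((u,vv),H[int(vv*.64),int(u*.64)])
m=lambda c:cv2.morphologyEx((c*255).astype(np.uint8),cv2.MORPH_OPEN,np.ones((3,3)))
top=np.arange(384)[:,None]<215
print('tray',rect(d,m((h>10)&(h<30)&(s>60)&(r>95)&top),.011,1500))
print('pad',rect(d,m((h>55)&(h<90)&(s>70)&top),.016))
print('bottle',rect(d,m((b>r+12)&(v<95)&(np.arange(384)[:,None]<110)&(abs(np.arange(512)[None]-275)<30)),.042))
print('eraserblue',rect(d,m((h>100)&(h<122)&(s>100)&(v>90)&top),.011,30))
E
```

```text
(318, 80) [ 24 106 254]
(318, 145) [ 17 144 209]
(430, 118) [ 5 59 26]
(405, 118) [116 120  53]
(203, 301) [ 26  46 234]
(172, 310) [ 74 118 117]
(345, 285) [ 25 109 252]
(640, 303) [105 162 215]
(634, 288) [  0   0 255]
(429, 145) [112 127  38]
tray [((np.float64(342.0), np.float64(73.0)), (648.2, -149.0, 100.1, 125.0, 85.6)), ((np.float64(271.0), np.float64(71.0)), (649.1, -25.9, 97.6, 124.6, 86.4)), ((np.float64(203.0), np.float64(70.0)), (653.7, 93.2, 98.6, 124.6, 87.5))]
pad [((np.float64(130.0), np.float64(193.0)), (434.6, 240.2, 62.3, 94.7, 15.5)), ((np.float64(503.0), np.float64(131.0)), (572.8, -539.1, 10.4, 90.9, 52.7))]
bottle [((np.float64(275.0), np.float64(80.0)), (635.8, -28.3, 49.7, 50.2, 58.0))]
eraserblue [((np.float64(409.0), np.float64(196.0)), (427.2, -296.1, 21.6, 28.8, -72.9))]
```

```bash
python3 - <<'E'
from h import *
go([.636,-.029,.02],58)
d=load('w1');im=d['image']
H=cv2.cvtColor(im,cv2.COLOR_BGR2HSV).astype(int);h,s,v=H[...,0],H[...,1],H[...,2]
roi=np.zeros(h.shape,bool);roi[150:195,195:236]=1
m=((h>18)&(h<32)&(s>50)&(v>120)&roi)
# add handle (red) occluding base
print('stampbase',rect(d,(m*255).astype(np.uint8),.012,40))
m2=(((h<10)|(h>170))&(s>80)&(v>50)&roi)
print('handle',rect(d,(m2*255).astype(np.uint8),.06,20))
E
```

```text
shift [134.8  24.9 329.9] turn [ 1.0000e-04  2.0000e-04 -1.0151e+00] after-turn shift [ 50.  127.7 329.9]
stampbase [((np.float64(216.0), np.float64(171.0)), (470.5, 71.3, 27.5, 54.9, -57.0))]
handle [((np.float64(212.0), np.float64(178.0)), (471.3, 69.9, 24.4, 28.6, 23.2))]
```

```bash
python3 -m crank '1 0 0 20 0 0 -0.1128;1 0 0 20 0 0 -0.1128;1 0 0 20 0 0 -0.1128;1 0 0 20 0 0 -0.1128;1 0 0 20 0 0 -0.1128;1 0 0 20 0 0 -0.1128;1 0 0 20 0 0 -0.1128;1 0 0 20 0 0 -0.1128' >/dev/null
python3 -m crank '1 0 0 20 0 0 -0.1128;1 12.5 32 0 0 0 0;1 12.5 32 0 0 0 0;1 12.5 32 0 0 0 0;1 12.5 31.7 0 0 0 0;1 0 0 0 0 0 0;1 0 0 0 0 0 0;1 0 0 0 0 0 0'
python3 - <<'E'
from h import *
go([.636,-.029,.02],58)
d=cam('wrist','w2'); cv2.imwrite('pics/w2b.png',d['image'])
E
```

```text
time: 3.53
ee_pos: [0.6357, -0.0287, 0.1697]
tool_rot: [-0.0, 0.875, 0.485, -0.0]
wrist_force: [-0.3, 0.2, 0.9]
finger_gap: 0.0908
gripper_force: 0.0
shift [-1.000e-01  6.000e-01  1.497e+02] turn [-0.0009  0.0004  0.0003] after-turn shift [-1.000e-01  5.000e-01  1.497e+02]
```

View pics/w2b.png

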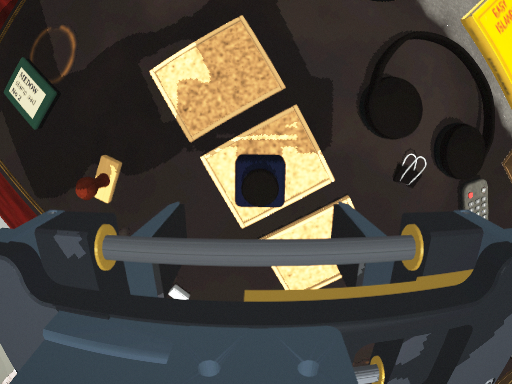

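The bottle's sides are square to the tool, cap at (260,188) and body spanning (235–285, 154–207), so the yaw is right. I'll check the cap's position, then descend and grip.

```bash
python3 - <<'E'
from h import *
d=load('w2'); print(at(d,261,188,.068,True), at(d,235,155,.048,True),at(d,285,155,.048,True))
for z in(.011,): 
  print([at(d,u,v,z,True)[:2].round(4) for u,v in[(201,158),(300,106),(334,181),(243,227),(150,71),(242,17),(285,86),(191,142)]])
E
python3 -m crank '1 0 0 25 0 0 0;1 0 0 25 0 0 0;1 0 0 25 0 0 0;1 0 0 25 0 0 0;1 0 0 25 0 0 0;1 0 0 15 0 0 0;1 0 0 8 0 0 0;1 0 0 0 0 0 0' 30
python3 -m crank '0 0 0 0 0 0 0;0 0 0 0 0 0 0;0 0 0 0 0 0 0;0 0 0 0 0 0 0;0 0 0 0 0 0 0;0 0 0 0 0 0 0;0 0 0 0 0 0 0;0 0 0 0 0 0 0'
```

```text
[ 0.63779668 -0.0286427   0.068     ] [0.6312623  0.00931917 0.048     ] [ 0.67328942 -0.01693045  0.048     ]
[array([0.5917, 0.0247]), array([0.7162, 0.0153]), array([ 0.7068, -0.0786]), array([ 0.5873, -0.07  ]), array([0.5962, 0.1429]), array([0.7163, 0.1359]), array([0.7137, 0.0427]), array([0.5921, 0.0462])]
time: 4.25
ee_pos: [0.6349, -0.0277, 0.0208]
tool_rot: [-0.001, 0.874, 0.485, -0.001]
wrist_force: [0.3, 0.1, 0.3]
finger_gap: 0.0908
gripper_force: 0.0
time: 4.92
ee_pos: [0.6366, -0.0277, 0.0222]
tool_rot: [0.0, 0.874, 0.486, 0.0]
wrist_force: [-0.7, -0.6, 5.9]
finger_gap: 0.0509
gripper_force: 29.9
```

```bash
python3 -m crank '0 0 0 -25 0 0 0;0 0 0 -30 0 0 0;0 0 0 -30 0 0 0;0 0 0 -15 0 0 -0.105;0 0 0 0 0 0 -0.105;0 0 0 0 0 0 -0.105;0 0 0 0 0 0 -0.105;0 0 0 0 0 0 -0.104'
python3 - <<'E'
from h import *
go([.6465,-.149,.022],88)
d=cam('wrist','w3')
E
```

```text
time: 5.58
ee_pos: [0.6363, -0.0277, 0.1219]
tool_rot: [-0.0, 0.717, 0.697, -0.0]
wrist_force: [-0.2, 0.2, -0.5]
finger_gap: 0.0507
gripper_force: 29.9
shift [-121.    13.6   99.9] turn [-0.0002 -0.      0.0073] after-turn shift [-120.9   14.4   99.9]
```

```bash
python3 -m crank '0 -30 3.5 0 0 0 0;0 -30 3.5 0 0 0 0;0 -30 3.5 0 0 0 0;0 -31 3.5 0 0 0 0.007;0 0 0 40 0 0 0;0 0 0 10 0 0 0;0 0 0 0 0 0 0;0 0 0 0 0 0 0'
python3 - <<'E'
from h import *
go([.6465,-.149,.022],88)
d=cam('wrist','w3'); cv2.imwrite('pics/w3b.png',cv2.resize(d['image'],(800,600),interpolation=cv2.INTER_CUBIC))
E
```

```text
time: 6.3
ee_pos: [0.6462, -0.1485, 0.0719]
tool_rot: [-0.001, 0.721, 0.693, -0.0]
wrist_force: [-0.2, -0.2, -0.8]
finger_gap: 0.051
gripper_force: 29.9
shift [-0.6  0.4 49.9] turn [-0.0015 -0.0006 -0.0057] after-turn shift [-0.5  0.4 49.9]
```

View pics/w3b.png

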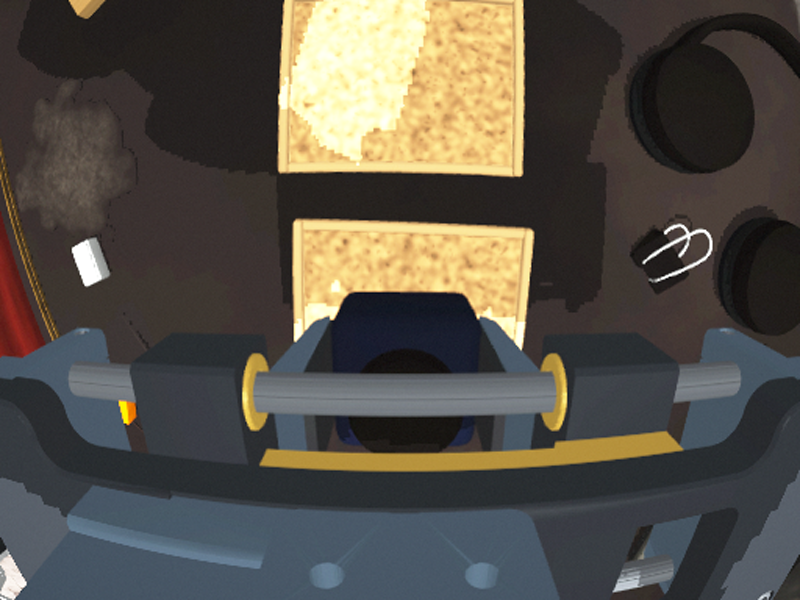

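The right tray's left rim has corners at (294,220) and (533,229); the middle tray's right rim is at (279,172)–(523,176).

```bash
python3 - <<'E'
from h import *
d=load('w3')
P=[at(d,u*.64,v*.64,.011,True)[:2]*1000 for u,v in[(294,220),(533,229),(279,172),(523,176)]]
for a,b,s in((P[0],P[1],-1),(P[2],P[3],1)):
    e=(b-a)/np.linalg.norm(b-a); n=np.array([-e[1],e[0]])*s
    print(a.round(1),b.round(1),np.linalg.norm(b-a).round(1),'yaw',np.degrees(np.arctan2(e[1],e[0])).round(2),'centre',((a+b)/2+n*49).round(1))
E
```

```text
[592.2 -96.2] [ 713.7 -105.6] 121.9 yaw -4.4 centre [ 649.2 -149.8]
[585.9 -71.2] [708.7 -78.4] 122.9 yaw -3.38 centre [650.2 -25.9]
```

```bash
python3 -m crank '0 -1 1.8 0 0 0 0.03;0 0 0 20 0 0 0;0 0 0 15 0 0 0;0 0 0 8 0 0 0;0 0 0 4 0 0 0;0 0 0 2 0 0 0;0 0 0 0 0 0 0;0 0 0 0 0 0 0'
python3 -m crank '0.75 0 0 0 0 0 0;0.75 0 0 0 0 0 0;0.75 0 0 0 0 0 0;0.85 0 0 0 0 0 0;0.85 0 0 -20 0 0 0;1 0 0 -30 0 0 0;1 0 0 -35 0 0 0;1 0 0 -35 0 0 0'
python3 - <<'E'
from h import *
go([.434,.240,.2],105.5)
E
```

```text
time: 7.02
ee_pos: [0.6488, -0.1502, 0.0238]
tool_rot: [0.001, 0.731, 0.682, 0.0]
wrist_force: [0.6, -0.4, -2.1]
finger_gap: 0.0506
gripper_force: 29.9
time: 7.68
ee_pos: [0.6477, -0.15, 0.144]
tool_rot: [-0.001, 0.731, 0.682, -0.0]
wrist_force: [0.4, -0.7, 0.0]
finger_gap: 0.0908
gripper_force: 0.0
shift [ 374.2 -240.5  -55.6] turn [-0.0011 -0.0005 -0.3404] after-turn shift [ 432.9 -101.7  -56. ]
```

```bash
python3 -m crank '1 31.2 -20 -3 0 0 0;1 31.2 -20 0 0 0 0;1 31.2 -20 0 0 0 0;1 31.2 -20 0 0 0 0;1 31.2 -20 0 0 0 0;1 31.2 -20 0 0 0 0;1 31.2 -20 0 0 0 0;1 31.2 -20 0 0 0 0' >/dev/null
python3 -m crank '1 31.2 -20 0 0 0 0;1 31.2 -20 0 0 0 0;1 31.2 -20 0 0 0 0;1 31.2 -20 0 0 0 0;1 0 0 0 0 0 -0.113;1 0 0 0 0 0 -0.113;1 0 0 0 0 0 -0.113;1 0 0 0 0 0 0'
python3 - <<'E'
from h import *
d=cam('wrist','w4'); cv2.imwrite('pics/w4b.png',d['image'])
im=d['image'];H=cv2.cvtColor(im,cv2.COLOR_BGR2HSV).astype(int);h,s,v=H[...,0],H[...,1],H[...,2]
m=cv2.morphologyEx((((h>55)&(h<90)&(s>70))*255).astype(np.uint8),cv2.MORPH_OPEN,np.ones((3,3)))
print(rect(d,m,.016,300))
go([.434,.240,.008],105.5)
E
```

```text
time: 9.02
ee_pos: [0.4348, 0.2403, 0.1461]
tool_rot: [0.0, 0.603, 0.798, 0.0]
wrist_force: [0.0, -0.2, 0.1]
finger_gap: 0.0912
gripper_force: 0.0
[((np.float64(258.0), np.float64(180.0)), (434.0, 241.4, 61.4, 91.9, 14.9))]
shift [ 1.000e-01 -9.000e-01  1.381e+02] turn [ 0.0002 -0.     -0.0028] after-turn shift [ 1.000e-01 -9.000e-01  1.381e+02]
```

View pics/w4b.png

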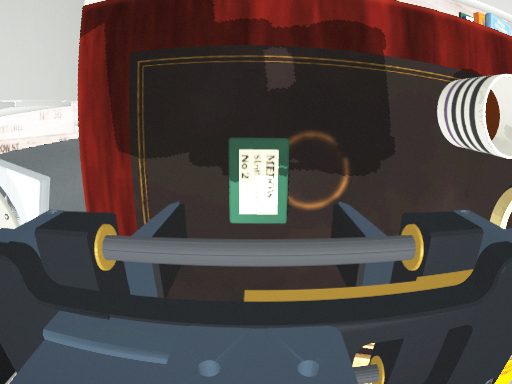

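The pad is square between the fingers at (258,180), world (434, 241). I'll descend and grip it.

```bash
python3 -m crank '1 1 -0.8 30 0 0 0;1 0 0 30 0 0 0;1 0 0 30 0 0 0;1 0 0 25 0 0 0;1 0 0 13 0 0 0;1 0 0 8 0 0 0;1 0 0 2 0 0 0;1 0 0 0 0 0 0' 30
python3 -m crank '0.5 0 0 0 0 0 0;0.5 0 0 0 0 0 0;0.5 0 0 0 0 0 0;0.5 0 0 0 0 0 0;0.5 0 0 0 0 0 0;0.5 0 0 0 0 0 0;0.5 0 0 0 0 0 0;0.5 0 0 0 0 0 0'
python3 -m crank '0.5 0 0 -10 0 0 0;0.5 0 0 -25 0 0 0;0.5 0 0 -30 0 0 0;0.5 0 0 -30 0 0 0;0.5 0 0 -20 0 0 0;0.5 0 0 0 0 0 0;0.5 0 0 0 0 0 0;0.5 0 0 0 0 0 0'
python3 - <<'E'
from h import *
go([.650,-.0263,.1],86.5)
E
```

```text
time: 9.73
ee_pos: [0.434, 0.2407, 0.008]
tool_rot: [-0.0, 0.607, 0.795, -0.0]
wrist_force: [0.0, 0.3, 0.4]
finger_gap: 0.0915
gripper_force: 0.0
time: 10.4
ee_pos: [0.4342, 0.2409, 0.0084]
tool_rot: [0.0, 0.606, 0.796, 0.0]
wrist_force: [-1.5, -0.7, 8.8]
finger_gap: 0.062
gripper_force: 30.0
time: 11.07
ee_pos: [0.4335, 0.2406, 0.1227]
tool_rot: [-0.0, 0.606, 0.796, -0.0]
wrist_force: [1.0, -0.4, -1.4]
finger_gap: 0.0614
gripper_force: 30.0
shift [-314.9  137.8   22.7] turn [-4.000e-04  1.000e-04  3.302e-01] after-turn shift [-253.2  232.4   22.7]
```

```bash
python3 -m crank '0.5 -31.5 13.8 0 0 0 0;0.5 -31.5 13.8 0 0 0 0;0.5 -31.5 13.8 0 0 0 0;0.5 -31.5 13.8 0 0 0 0;0.5 -31.5 13.8 0 0 0 0;0.5 -31.5 13.8 0 0 0 0;0.5 -31.5 13.8 0 0 0 0;0.5 -31.5 13.8 0 0 0 0' >/dev/null
python3 -m crank '0.5 -31.5 13.8 0 0 0 0;0.5 -31.5 13.8 0 0 0 0;0.5 0 0 0 0 0 0.11;0.5 0 0 0 0 0 0.11;0.5 0 0 0 0 0 0.11;0.5 0 0 30 0 0 0;0.5 0 0 0 0 0 0;0.5 0 0 0 0 0 0'
python3 - <<'E'
from h import *
d=cam('wrist','w5'); cv2.imwrite('pics/w5b.png',cv2.resize(d['image'],(800,600),interpolation=cv2.INTER_CUBIC))
im=d['image'];H=cv2.cvtColor(im,cv2.COLOR_BGR2HSV).astype(int);h,s,v=H[...,0],H[...,1],H[...,2]
m=cv2.morphologyEx((((h>55)&(h<90)&(s>70))*255).astype(np.uint8),cv2.MORPH_OPEN,np.ones((3,3)))
print(rect(d,m,sensors.read_state()['ee_pos'][2]+.010,300))
go([.650,-.0263,.016],86.5)
E
```

```text
time: 12.4
ee_pos: [0.6489, -0.0259, 0.0907]
tool_rot: [-0.002, 0.728, 0.686, -0.002]
wrist_force: [0.2, 0.2, 0.3]
finger_gap: 0.0617
gripper_force: 30.0
[((np.float64(258.0), np.float64(282.0)), (646.9, -53.8, 17.0, 59.5, 86.8)), ((np.float64(259.0), np.float64(191.0)), (650.1, -2.8, 48.2, 60.1, 86.6))]
shift [-0.3  0.3 76.1] turn [-0.0028 -0.0002  0.0013] after-turn shift [-0.3  0.1 76.1]
```

View pics/w5b.png

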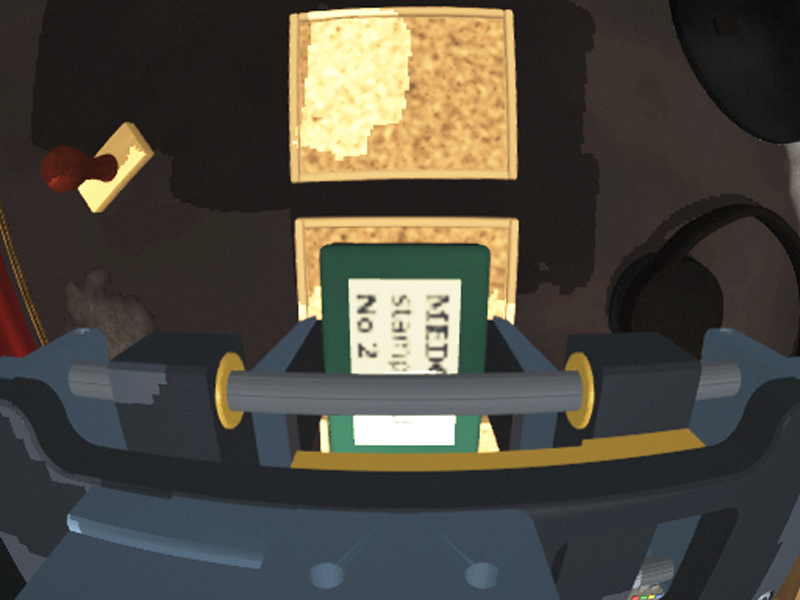

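I had the pad's yaw wrong: its long side (240→450 px) now runs left to right. It needs a 90° turn before placing. The middle tray's left rim corners are (296,219) and (518,219); the left tray's are (290,182), (517,180), (513,12) and (290,12).

```bash
python3 - <<'E'
from h import *
d=load('w5')
P=[at(d,u*.64,v*.64,.011,True)[:2]*1000 for u,v in[(296,219),(518,219),(290,182),(517,180),(290,12),(513,12)]]
for a,b,s in((P[0],P[1],-1),(P[2],P[3],1),(P[4],P[5],-1)):
    e=(b-a)/np.linalg.norm(b-a); n=np.array([-e[1],e[0]])*s
    print(a.round(1),b.round(1),np.linalg.norm(b-a).round(1),'yaw',np.degrees(np.arctan2(e[1],e[0])).round(2),'centre',((a+b)/2+n*49).round(1))
E
python3 -m crank '0.5 0 0 -10 0 0 0.1122;0.5 0 0 0 0 0 0.1122;0.5 0 0 0 0 0 0.1122;0.5 0 0 0 0 0 0.1122;0.5 0 0 0 0 0 0.1122;0.5 0 0 0 0 0 0.1122;0.5 0 0 0 0 0 0.1122;0.5 0 0 0 0 0 0.1122' >/dev/null
python3 -m crank '0.5 0 0 0 0 0 0.1122;0.5 0 0 0 0 0 0.1122;0.5 0 0 0 0 0 0.1122;0.5 0 0 0 0 0 0.1122;0.5 0 0 0 0 0 0.1122;0.5 0 0 0 0 0 0.1122;0.5 0 0 0 0 0 0;0.5 0 0 0 0 0 0'
python3 - <<'E'
from h import *
go([.650,-.0263,.016],-3.5)
E
```

```text
[592.1  26.6] [713.5  19.3] 121.7 yaw -3.4 centre [649.9 -26. ]
[590.5  47.2] [713.7  40.8] 123.4 yaw -2.97 centre [654.6  92.9]
[595.4 145.1] [718.3 137.1] 123.2 yaw -3.73 centre [653.6  92.2]
time: 13.78
ee_pos: [0.651, -0.0261, 0.1037]
tool_rot: [0.0, 1.0, -0.028, 0.0]
wrist_force: [-0.9, -0.7, -1.3]
finger_gap: 0.0617
gripper_force: 30.0
shift [-1.1  0.2 87.7] turn [ 0.0001 -0.0008  0.0044] after-turn shift [-1.   0.2 87.7]
```

```bash
python3 -m crank '0.5 -2 0 25 0 0 0.004;0.5 0 0 25 0 0 0;0.5 0 0 20 0 0 0;0.5 0 0 10 0 0 0;0.5 0 0 5 0 0 0;0.5 0 0 3 0 0 0;0.5 0 0 0.5 0 0 0;0.5 0 0 0 0 0 0'
python3 -m crank '0.8 0 0 0 0 0 0;0.8 0 0 0 0 0 0;0.8 0 0 0 0 0 0;0.8 0 0 -20 0 0 0;1 0 0 -35 0 0 0;1 0 0 -35 0 0 0;1 0 0 -35 0 0 0;1 0 0 -30 0 0 0'
python3 - <<'E'
from h import *
go([.4705,.071,.17],33)
go([.44,.0,.17],33)
E
```

```text
time: 14.45
ee_pos: [0.6494, -0.0261, 0.0153]
tool_rot: [0.0, 0.999, -0.032, 0.001]
wrist_force: [0.3, -0.1, 0.9]
finger_gap: 0.0617
gripper_force: 30.0
time: 15.12
ee_pos: [0.6489, -0.0261, 0.1723]
tool_rot: [0.0, 0.999, -0.032, 0.001]
wrist_force: [1.2, -1.4, 0.7]
finger_gap: 0.0912
gripper_force: 0.0
shift [-184.3  -85.3    1.9] turn [ 6.000e-04 -1.600e-03 -6.407e-01] after-turn shift [ -96.8 -178.6    2.3]
shift [-210.2  -12.5    1.9] turn [ 6.000e-04 -1.600e-03 -6.407e-01] after-turn shift [-161.  -135.6    2.3]
```

```bash
python3 -m crank '1 -30.7 -14.2 0 0 0 0;1 -30.7 -14.2 0 0 0 0;1 -30.7 -14.2 0 0 0 0;1 -30.7 -14.2 0 0 0 0;1 -30.7 -14.2 0 0 0 0;1 -30.7 -14.2 0 0 0 0;1 0 0 0 0 0 -0.107;1 0 0 0 0 0 -0.107'  >/dev/null
python3 -m crank '1 0 0 0 0 0 -0.107;1 0 0 0 0 0 -0.107;1 0 0 0 0 0 -0.107;1 0 0 0 0 0 -0.106;1 0 0 0 0 0 0;1 0 0 0 0 0 0;1 0 0 0 0 0 0;1 0 0 0 0 0 0'
python3 - <<'E'
from h import *
d=cam('wrist','w6'); cv2.imwrite('pics/w6b.png',cv2.resize(d['image'],(800,600),interpolation=cv2.INTER_CUBIC))
im=d['image'];H=cv2.cvtColor(im,cv2.COLOR_BGR2HSV).astype(int);h,s,v=H[...,0],H[...,1],H[...,2]
m=cv2.morphologyEx((((h>55)&(h<90)&(s>70))*255).astype(np.uint8),cv2.MORPH_OPEN,np.ones((3,3)))
print('pad',rect(d,m,.022,300))
go([.4705,.071,.03],33)
E
```

```text
time: 16.45
ee_pos: [0.4704, 0.0709, 0.1695]
tool_rot: [0.0, 0.959, 0.283, 0.0]
wrist_force: [0.2, -0.3, 0.5]
finger_gap: 0.091
gripper_force: 0.0
pad [((np.float64(410.0), np.float64(99.0)), (648.0, -24.3, 62.8, 92.2, 85.9))]
shift [ 1.000e-01 -1.000e-01  1.395e+02] turn [ 0.     -0.0001 -0.0019] after-turn shift [ 1.000e-01 -1.000e-01  1.395e+02]
```

View pics/w6b.png

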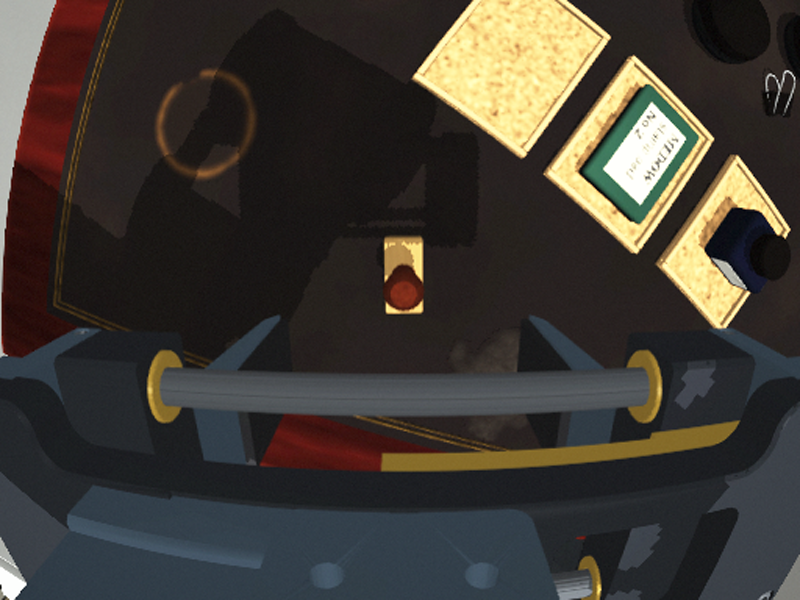

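The pad sits centred in the middle tray with its long sides front to back, and the bottle is upright in the right tray. The stamp base, at (404,275), is square to the tool. I'll descend on the handle and grip it.

```bash
python3 - <<'E'
from h import *
d=load('w6')
print(at(d,404*.64,288*.64,.064,True)*1000,[ (at(d,u*.64,v*.64,.012,True)*1000).round(1) for u,v in((384,236),(423,236),(423,314),(385,314))])
E
python3 -m crank '1 0 0 25 0 0 0;1 0 0 30 0 0 0;1 0 0 30 0 0 0;1 0 0 25 0 0 0;1 0 0 15 0 0 0;1 0 0 10 0 0 0;1 0 0 4 0 0 0;1 0 0 0 0 0 0' 20
python3 -m crank '0 0 0 0 0 0 0;0 0 0 0 0 0 0;0 0 0 0 0 0 0;0 0 0 0 0 0 0;0 0 0 0 0 0 0;0 0 0 0 0 0 0;0 0 0 0 0 0 0;0 0 0 0 0 0 0'
python3 -m crank '0 0 0 0 0 0 0;0 0 0 -10 0 0 0;0 0 0 -25 0 0 0;0 0 0 -30 0 0 0;0 0 0 -30 0 0 0;0 0 0 0 0 0 0;0 0 0 0 0 0 0;0 0 0 0 0 0 0'
python3 - <<'E'
from h import *
go([.6495,-.0255,.126],-3.8)
E
```

```text
[473.26120657  73.28506583  64.        ] [array([487.2,  99.1,  12. ]), array([502.2,  75.9,  12. ]), array([454.1,  44.3,  12. ]), array([438.9,  67.8,  12. ])]
time: 17.17
ee_pos: [0.4701, 0.0709, 0.0298]
tool_rot: [-0.0, 0.959, 0.284, -0.001]
wrist_force: [-0.9, 0.5, -0.2]
finger_gap: 0.0913
gripper_force: 0.0
time: 17.83
ee_pos: [0.4704, 0.0709, 0.0305]
tool_rot: [0.0, 0.959, 0.284, 0.0]
wrist_force: [-0.6, 0.7, -0.4]
finger_gap: 0.0407
gripper_force: 0.0
time: 18.5
ee_pos: [0.4701, 0.0709, 0.1251]
tool_rot: [-0.0, 0.959, 0.284, -0.0]
wrist_force: [-0.3, -0.5, -1.6]
finger_gap: 0.0228
gripper_force: 20.0
shift [ 97.9 178.6  -0.9] turn [-0.000e+00  2.000e-04  6.425e-01] after-turn shift [185.4  84.3  -0.9]
```

The fingers were still closing when the lift began, and the gap is only 22.8 mm. I'll check how the stamp is held.

```bash
python3 - <<'E'
from h import *
a=cam('side','s7')['image'];b=cam('wrist','w7')['image']
a=cv2.resize(a[60:260,130:330],(400,400),interpolation=cv2.INTER_CUBIC)
b=cv2.resize(b[90:290,158:358],(400,400),interpolation=cv2.INTER_CUBIC)
cv2.imwrite('pics/c7.png',np.hstack([a,b]))
E
```

```text
(no output)
```

View pics/c7.png

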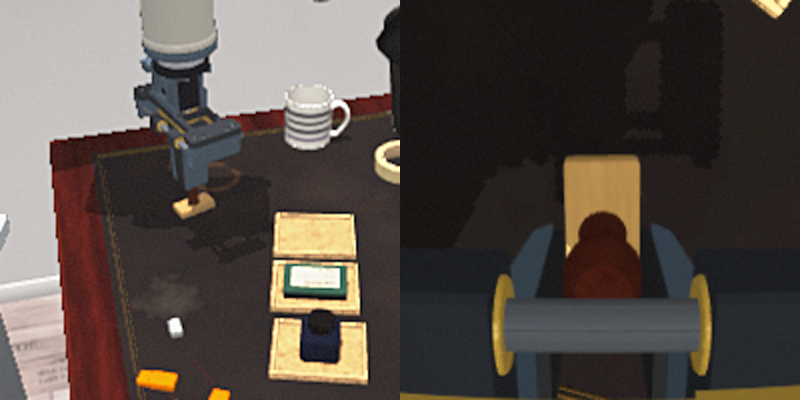

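The stamp is held upright, but only by the top few mm of its knob. I'll set it back on the desk and regrip lower, with a longer close.

```bash
python3 -m crank '0 0 0 20 0 0 0;0 0 0 20 0 0 0;0 0 0 10 0 0 0;0 0 0 5 0 0 0;0 0 0 3 0 0 0;0 0 0 1 0 0 0;0 0 0 1 0 0 0;0 0 0 0 0 0 0'
python3 -m crank '0 0 0 1 0 0 0;0 0 0 0 0 0 0;0 0 0 0 0 0 0;0 0 0 1 0 0 0;0 0 0 0 0 0 0;0 0 0 0 0 0 0;0 0 0 0 0 0 0;0 0 0 0 0 0 0'
```

```text
time: 19.27
ee_pos: [0.4706, 0.0709, 0.0657]
tool_rot: [0.0, 0.959, 0.284, 0.0]
wrist_force: [1.2, 0.7, 0.5]
finger_gap: 0.0228
gripper_force: 20.0
time: 19.93
ee_pos: [0.4704, 0.0709, 0.0634]
tool_rot: [0.0, 0.959, 0.284, 0.0]
wrist_force: [0.1, 0.4, -0.8]
finger_gap: 0.0226
gripper_force: 20.0
```

```bash
python3 -m crank '0 0 0 1 0 0 0;0 0 0 0 0 0 0;0 0 0 1 0 0 0;0 0 0 0 0 0 0;0 0 0 1 0 0 0;0 0 0 0 0 0 0;0 0 0 0 0 0 0;0 0 0 0 0 0 0'
python3 - <<'E'
from h import *
cv2.imwrite('pics/c8.png',np.hstack([cv2.resize(cam('side','s8')['image'][110:210,180:280],(400,400),interpolation=cv2.INTER_CUBIC),cv2.resize(cam('wrist','w8')['image'][90:290,158:358],(400,400),interpolation=cv2.INTER_CUBIC)]))
E
```

```text
time: 20.6
ee_pos: [0.4704, 0.0709, 0.0604]
tool_rot: [-0.0, 0.959, 0.284, -0.0]
wrist_force: [0.7, -0.1, -0.6]
finger_gap: 0.0226
gripper_force: 20.0
```

View pics/c8.png

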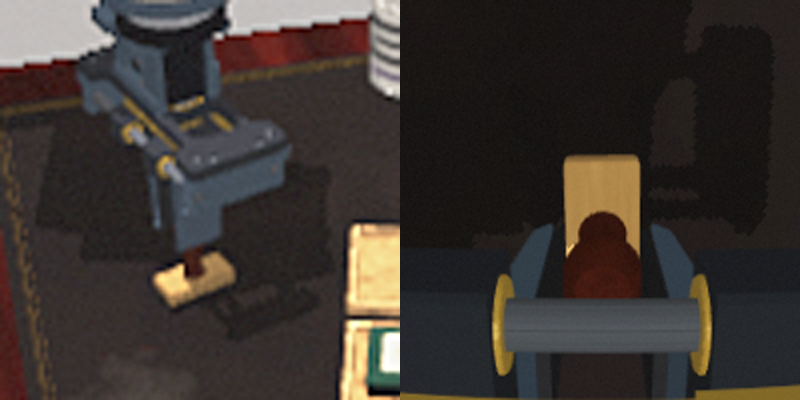

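```bash
python3 - <<'E'
from h import *
d=load('s8')
for z in(.0,.012,.02,.03,.04,.0604):
    c=d['R']@np.array([.4705,.071,z])+d['t']; p=c[:2]/c[2]*d['fx']+[d['cx'],d['cy']]; print(z,((p-[180,110])*4).round(1))
E
```

```text
0.0 [191.8 291.7]
0.012 [190.8 279.7]
0.02 [190.1 271.6]
0.03 [189.3 261.3]
0.04 [188.4 251. ]
0.0604 [186.6 229.5]
```

```bash
python3 -m crank '0 0 0 1 0 0 0;0 0 0 1 0 0 0;0 0 0 1 0 0 0;0 0 0 1 0 0 0;0 0 0 0 0 0 0;0 0 0 0 0 0 0;0 0 0 0 0 0 0;0 0 0 0 0 0 0' | egrep 'pos|wrist'
python3 -m crank '0 0 0 1 0 0 0;0 0 0 1 0 0 0;0 0 0 0 0 0 0;0 0 0 0 0 0 0;0 0 0 0 0 0 0;0 0 0 0 0 0 0;0 0 0 0 0 0 0;0 0 0 0 0 0 0'| egrep 'pos|wrist'
```

```text
ee_pos: [0.4704, 0.0709, 0.0564]
wrist_force: [-0.4, 0.8, -0.0]
ee_pos: [0.4704, 0.0709, 0.0544]
wrist_force: [0.4, -0.4, -0.3]
```

```bash
for i in 1; do python3 -m crank '0 0 0 1 0 0 0;0 0 0 0.5 0 0 0;0 0 0 0 0 0 0;0 0 0 0 0 0 0;0 0 0 0 0 0 0;0 0 0 0 0 0 0;0 0 0 0 0 0 0;0 0 0 0 0 0 0' | egrep 'pos|wrist'
python3 -m crank '0 0 0 1 0 0 0;0 0 0 0.5 0 0 0;0 0 0 0 0 0 0;0 0 0 0 0 0 0;0 0 0 0 0 0 0;0 0 0 0 0 0 0;0 0 0 0 0 0 0;0 0 0 0 0 0 0'| egrep 'pos|wrist'
python3 -m crank '0 0 0 1 0 0 0;0 0 0 0.5 0 0 0;0 0 0 0 0 0 0;0 0 0 0 0 0 0;0 0 0 0 0 0 0;0 0 0 0 0 0 0;0 0 0 0 0 0 0;0 0 0 0 0 0 0'| egrep 'pos|wrist'; done
```

```text
ee_pos: [0.4704, 0.0709, 0.0529]
wrist_force: [-1.1, -0.9, 0.2]
ee_pos: [0.4704, 0.0709, 0.0514]
wrist_force: [-0.4, -0.8, -0.3]
ee_pos: [0.4708, 0.0711, 0.0506]
wrist_force: [-3.7, 1.0, 18.9]
```

Contact came at TCP z ≈ 51 mm. I'll release, go down to 31 mm and regrip fully before lifting.

```bash
python3 -m crank '0.6 0 0 -0.5 0 0 0;0.6 0 0 0 0 0 0;0.6 0 0 0 0 0 0;0.6 0 0 0 0 0 0;0.6 0 0 8 0 0 0;0.6 0 0 8 0 0 0;0.6 0 0 4 0 0 0;0.6 0 0 0 0 0 0' 25
python3 -m crank '0 0 0 0 0 0 0;0 0 0 0 0 0 0;0 0 0 0 0 0 0;0 0 0 0 0 0 0;0 0 0 0 0 0 0;0 0 0 0 0 0 0;0 0 0 0 0 0 0;0 0 0 0 0 0 0'
python3 -m crank '0 0 0 0 0 0 0;0 0 0 0 0 0 0;0 0 0 0 0 0 0;0 0 0 -10 0 0 0;0 0 0 -25 0 0 0;0 0 0 -30 0 0 0;0 0 0 -30 0 0 0;0 0 0 0 0 0 0'
python3 - <<'E'
from h import *
go([.6495,-.0255,.126],-3.8)
E
```

```text
time: 24.7
ee_pos: [0.4696, 0.0709, 0.0291]
tool_rot: [-0.0, 0.959, 0.284, -0.001]
wrist_force: [-0.5, -0.0, -0.1]
finger_gap: 0.0547
gripper_force: 0.0
time: 25.37
ee_pos: [0.4706, 0.0709, 0.0305]
tool_rot: [0.0, 0.959, 0.284, 0.0]
wrist_force: [0.4, -0.7, 3.5]
finger_gap: 0.0225
gripper_force: 25.0
time: 26.03
ee_pos: [0.4726, 0.0711, 0.1297]
tool_rot: [0.001, 0.959, 0.284, 0.003]
wrist_force: [1.9, 0.3, 0.5]
finger_gap: 0.0228
gripper_force: 25.0
shift [ 95.7 177.4   4.8] turn [ 0.0014 -0.0061  0.6426] after-turn shift [182.9  84.6   3.7]
```

```bash
python3 -m crank '0 0 0 0 0 0 0.107;0 0 0 0 0 0 0.107;0 0 0 0 0 0 0.107;0 0 0 0 0 0 0.107;0 0 0 0 0 0 0.107;0 0 0 0 0 0 0.107;0 30.5 14.1 0 0 0 0;0 30.5 14.1 0 0 0 0' >/dev/null
python3 -m crank '0 30.5 14.1 0 0 0 0;0 30.5 14.1 0 0 0 0;0 30.5 14.1 0 0 0 0;0 30.5 14.1 0 0 0 0;0 0 0 35 0 0 0;0 0 0 15 0 0 0;0 0 0 0 0 0 0;0 0 0 0 0 0 0'
python3 - <<'E'
from h import *
d=cam('wrist','w9'); cv2.imwrite('pics/w9b.png',cv2.resize(d['image'],(800,600),interpolation=cv2.INTER_CUBIC))
go([.6495,-.0255,.055],-3.8)
E
```

```text
time: 27.37
ee_pos: [0.6466, -0.0254, 0.0746]
tool_rot: [-0.0, 0.999, -0.033, -0.001]
wrist_force: [0.1, -0.3, -0.2]
finger_gap: 0.0227
gripper_force: 25.0
shift [ 2.1 -0.  20.8] turn [-0.      0.0002  0.0007] after-turn shift [ 2.1 -0.  20.8]
```

View pics/w9b.png

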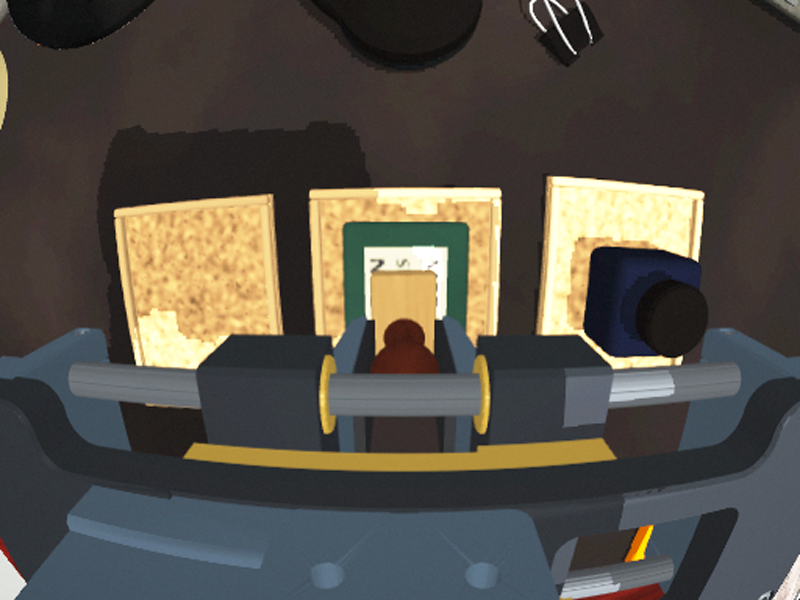

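Pad back edge corners are at (344,224) and (469,224); the stamp base's back corners at (371,272) and (437,272); the tray's back rim at (310,190) and (501,190).

```bash
python3 - <<'E'
from h import *
d=load('w9')
for n,P,z,L in(('pad',[(344,224),(469,224)],.024,46),('base',[(371,272),(437,272)],.056,28),('tray',[(310,190),(501,190)],.011,62),('rtray',[(547,178),(704,191)],.011,62)):
    a,b=[at(d,u*.64,v*.64,z,True)[:2]*1000 for u,v in P]
    e=(b-a)/np.linalg.norm(b-a); n2=np.array([e[1],-e[0]])
    print(n,a.round(1),b.round(1),np.linalg.norm(b-a).round(1),'yaw',np.degrees(np.arctan2(e[1],e[0])).round(1)+90,'c',((a+b)/2+n2*L).round(1))
E
```

```text
pad [6.961e+02 5.000e-01] [692.1 -59.2] 59.8 yaw -3.799999999999997 c [648.2 -26.3]
base [678.  -13.3] [676.2 -40.7] 27.4 yaw -3.799999999999997 c [649.2 -25.1]
tray [713.7  18.2] [707.4 -78.2] 96.7 yaw -3.799999999999997 c [648.7 -25.9]
rtray [ 712.9 -103. ] [ 706.4 -203.2] 100.4 yaw -3.700000000000003 c [ 647.8 -149.1]
```

```bash
python3 -m crank '0 -0.5 0.8 5 0 0 0;0 0 0 5 0 0 0;0 0 0 4 0 0 0;0 0 0 2 0 0 0;0 0 0 1 0 0 0;0 0 0 1 0 0 0;0 0 0 0 0 0 0;0 0 0 0 0 0 0'| egrep 'pos|wrist'
python3 -m crank '0 0 0 0.5 0 0 0;0 0 0 0.5 0 0 0;0 0 0 0 0 0 0;0 0 0 0 0 0 0;0 0 0 0 0 0 0;0 0 0 0 0 0 0;0 0 0 0 0 0 0;0 0 0 0 0 0 0'| egrep 'pos|wrist'
python3 -m crank '0 0 0 0.5 0 0 0;0 0 0 0.5 0 0 0;0 0 0 0 0 0 0;0 0 0 0 0 0 0;0 0 0 0 0 0 0;0 0 0 0 0 0 0;0 0 0 0 0 0 0;0 0 0 0 0 0 0'| egrep 'pos|wrist'
```

```text
ee_pos: [0.6469, -0.0263, 0.0575]
wrist_force: [-0.7, -0.4, -0.1]
ee_pos: [0.6469, -0.0263, 0.0564]
wrist_force: [-0.0, -0.8, -0.1]
ee_pos: [0.6469, -0.0263, 0.0554]
wrist_force: [-0.6, 0.5, -0.1]
```

```bash
python3 -m crank '0 0 0 0.5 0 0 0;0 0 0 0 0 0 0;0 0 0 0.3 0 0 0;0 0 0 0 0 0 0;0 0 0 0 0 0 0;0 0 0 0 0 0 0;0 0 0 0 0 0 0;0 0 0 0 0 0 0'| egrep 'pos|wrist'
python3 -m crank '0 0 0 0.5 0 0 0;0 0 0 0 0 0 0;0 0 0 0.2 0 0 0;0 0 0 0 0 0 0;0 0 0 0 0 0 0;0 0 0 0 0 0 0;0 0 0 0 0 0 0;0 0 0 0 0 0 0'| egrep 'pos|wrist'
```

```text
ee_pos: [0.6469, -0.0263, 0.0547]
wrist_force: [-0.6, 0.7, 0.8]
ee_pos: [0.6471, -0.0262, 0.0545]
wrist_force: [-3.0, 1.3, 10.1]
```

```bash
python3 -m crank '0.5 0 0 0 0 0 0;0.5 0 0 0 0 0 0;0.5 0 0 0 0 0 0;0.5 0 0 0 0 0 0;0.5 0 0 -20 0 0 0;0.5 0 0 -30 0 0 0;0.5 0 0 -35 0 0 0;0.5 0 0 -35 0 0 0'
python3 - <<'E'
from h import *
go([.436,-.293,.15],17)
E
```

```text
time: 31.42
ee_pos: [0.6463, -0.0263, 0.1748]
tool_rot: [-0.0, 0.999, -0.033, -0.001]
wrist_force: [1.7, -0.2, 0.0]
finger_gap: 0.0456
gripper_force: 0.0
shift [-192.3  280.    25.1] turn [-3.000e-04  1.400e-03 -3.626e-01] after-turn shift [-279.1  193.6   24.8]
```

```bash
python3 -m crank '0.55 -19.2 28 0 0 0 0;0.55 -19.2 28 0 0 0 0;0.55 -19.2 28 0 0 0 0;0.55 -19.2 28 0 0 0 0;0.55 -19.2 28 0 0 0 0;0.55 -19.2 28 0 0 0 0;0.55 -19.2 28 0 0 0 0;0.55 -19.2 28 0 0 0 0' >/dev/null
python3 -m crank '0.55 -19.2 28 0 0 0 0;0.55 -19.2 28 0 0 0 0;0.55 0 0 10 0 0 -0.091;0.55 0 0 10 0 0 -0.091;0.55 0 0 5 0 0 -0.091;0.55 0 0 0 0 0 -0.09;0.55 0 0 0 0 0 0;0.55 0 0 0 0 0 0'
python3 - <<'E'
from h import *
d=cam('wrist','w10'); cv2.imwrite('pics/w10b.png',cv2.resize(d['image'],(800,600),interpolation=cv2.INTER_CUBIC))
im=d['image'];H=cv2.cvtColor(im,cv2.COLOR_BGR2HSV).astype(int);h,s,v=H[...,0],H[...,1],H[...,2]
roi=np.zeros(h.shape,bool);roi[90:225,200:320]=1
m=(((h>100)&(h<122)&(s>90)&(v>80))|((s<40)&(v>150)))&roi
print(rect(d,(m*255).astype(np.uint8),.010,100))
go([.436,-.293,.003],17)
E
```

```text
time: 32.75
ee_pos: [0.4369, -0.2931, 0.1489]
tool_rot: [-0.0, 0.989, 0.147, -0.0]
wrist_force: [-0.3, -0.1, 0.8]
finger_gap: 0.05
gripper_force: 0.0
[((np.float64(258.0), np.float64(168.0)), (450.0, -288.3, 20.1, 21.3, -68.7))]
shift [ -1.   -0.5 146. ] turn [ 0.0003 -0.0002 -0.0028] after-turn shift [ -1.   -0.4 146. ]
```

View pics/w10b.png

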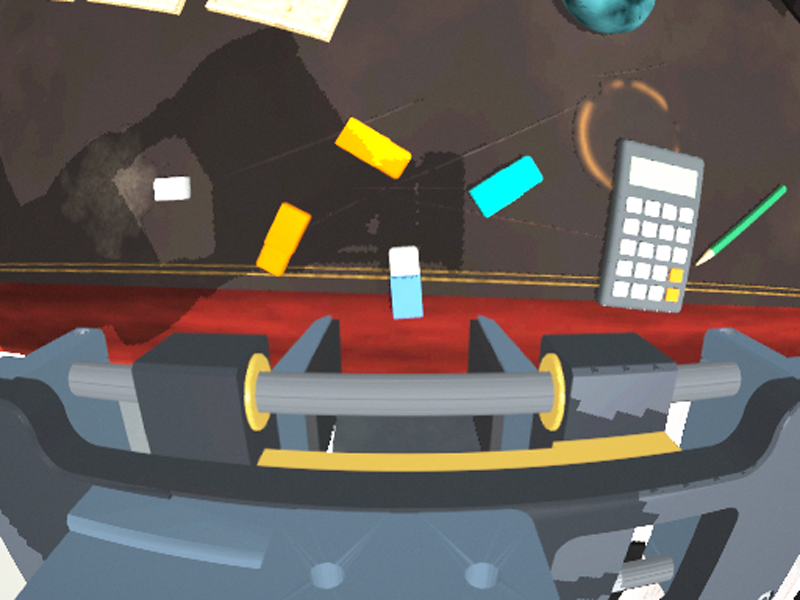

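The eraser's corners are at (389,248), (418,246), (423,318) and (394,320), clear of its orange and turquoise look-alikes.

```bash
python3 - <<'E'
from h import *
d=load('w10')
P=np.array([at(d,u*.64,v*.64,.011,True)[:2]*1000 for u,v in[(389,248),(418,246),(423,318),(394,320)]])
print(P.round(1),P.mean(0)); e=P[0]+P[1]-P[2]-P[3]; y=np.degrees(np.arctan2(e[1],e[0]));print(y,np.linalg.norm(e)/2)
c=P.mean(0)/1000; go([c[0],c[1],.003],y)
E
```

```text
[[ 456.3 -276.3]
 [ 463.2 -294.4]
 [ 416.2 -312.6]
 [ 409.  -293.8]] [ 436.1872512  -294.28543668]
20.76237180324778 50.43016207622156
shift [ -1.2   0.8 146. ] turn [ 0.0003 -0.0002 -0.0685] after-turn shift [ -1.2   0.8 146. ]
```

```bash
python3 -m crank '0.55 -1.2 0.8 0 0 0 -0.068;0.55 0 0 35 0 0 0;0.55 0 0 35 0 0 0;0.55 0 0 35 0 0 0;0.55 0 0 23 0 0 0;0.55 0 0 12 0 0 0;0.55 0 0 5 0 0 0;0.55 0 0 0 0 0 0' 15
python3 -m crank '0.1 0 0 0 0 0 0;0.1 0 0 0 0 0 0;0.1 0 0 0 0 0 0;0.1 0 0 0 0 0 0;0.1 0 0 0 0 0 0;0.1 0 0 0 0 0 0;0.1 0 0 0 0 0 0;0.1 0 0 0 0 0 0'
```

```text
time: 33.47
ee_pos: [0.4358, -0.2939, 0.0032]
tool_rot: [-0.001, 0.984, 0.181, -0.0]
wrist_force: [0.0, -0.5, 0.4]
finger_gap: 0.0497
gripper_force: 0.0
time: 34.13
ee_pos: [0.4363, -0.2944, 0.0045]
tool_rot: [0.0, 0.983, 0.182, 0.0]
wrist_force: [-0.5, -0.1, 8.1]
finger_gap: 0.0204
gripper_force: 15.0
```

```bash
python3 -m crank '0.1 0 0 -10 0 0 0;0.1 0 0 -30 0 0 0;0.1 0 0 -35 0 0 0;0.1 0 0 -35 0 0 0;0.1 0 0 -35 0 0 0.106;0.1 0 0 -15 0 0 0.106;0.1 0 0 0 0 0 0.106;0.1 0 0 0 0 0 0.106'
python3 - <<'E'
from h import *
go([.654,.0926,.06],-3.5)
E
```

```text
time: 34.8
ee_pos: [0.4364, -0.2945, 0.1661]
tool_rot: [0.001, 0.999, -0.032, 0.001]
wrist_force: [-1.0, 0.9, -0.5]
finger_gap: 0.0208
gripper_force: 15.0
shift [ 192.1 -400.5  105.8] turn [ 0.0019 -0.0025 -0.003 ] after-turn shift [ 193.5 -399.7  106.1]
```

```bash
python3 -m crank '0.1 16 -33.3 0 0 0 0;0.1 16 -33.3 0 0 0 0;0.1 16 -33.3 0 0 0 0;0.1 16 -33.3 0 0 0 0;0.1 16 -33.3 0 0 0 0;0.1 16 -33.3 0 0 0 0;0.1 16 -33.3 0 0 0 0;0.1 16 -33.3 0 0 0 0' >/dev/null
python3 -m crank '0.1 16 -33.3 0 0 0 0;0.1 16 -33.3 0 0 0 0;0.1 16 -33.3 0 0 0 0;0.1 16 -33.3 0 0 0 0;0.1 0 0 35 0 0 0;0.1 0 0 35 0 0 0;0.1 0 0 20 0 0 0;0.1 0 0 0 0 0 0'
python3 - <<'E'
from h import *
d=cam('wrist','w11'); cv2.imwrite('pics/w11b.png',cv2.resize(d['image'],(800,600),interpolation=cv2.INTER_CUBIC))
go([.654,.0926,.01],-3.5)
E
```

```text
time: 36.13
ee_pos: [0.6482, 0.0936, 0.0701]
tool_rot: [0.0, 1.0, -0.029, -0.003]
wrist_force: [-0.7, 0.1, 0.2]
finger_gap: 0.0207
gripper_force: 15.0
shift [ 4.6  0.6 62.8] turn [0.0004 0.0039 0.0024] after-turn shift [ 4.4  0.6 62.8]
```

View pics/w11b.png

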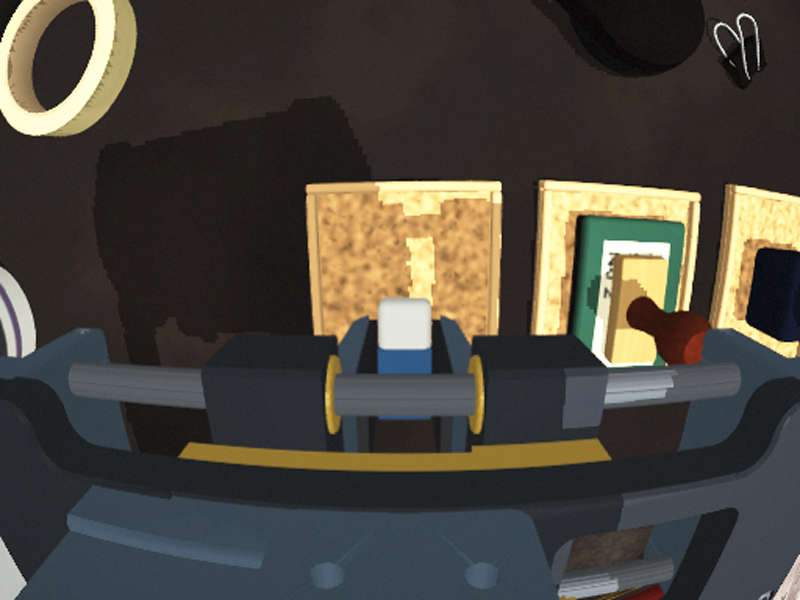

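The stamp stands on the pad. The eraser's back edge runs (380–430, 299); the left tray's back rim corners are (306,186) and (501,184).

```bash
python3 - <<'E'
from h import *
d=load('w11')
for n,P,z,L in(('eraser',[(378,299),(431,299)],.0766,24),('tray',[(306,186),(501,184)],.011,62),('pad',[(578,217),(685,223)],.024,46),('base',[(614,254),(668,257)],.036,28)):
    a,b=[at(d,u*.64,v*.64,z,True)[:2]*1000 for u,v in P]
    e=(b-a)/np.linalg.norm(b-a); n2=np.array([e[1],-e[0]])
    print(n,np.linalg.norm(b-a).round(1),'yaw',np.degrees(np.arctan2(e[1],e[0])).round(1)+90,'c',((a+b)/2+n2*L).round(1))
E
```

```text
eraser 19.3 yaw -3.4000000000000057 c [649.9  93.7]
tray 96.7 yaw -2.799999999999997 c [652.7  93.3]
pad 64.2 yaw -3.200000000000003 c [648.2 -23.3]
base 31.7 yaw -4.5 c [650.  -21.9]
```

```bash
python3 -m crank '0.1 3.2 0.3 25 0 0 0;0.1 0 0 15 0 0 0;0.1 0 0 10 0 0 0;0.1 0 0 5 0 0 0;0.1 0 0 2 0 0 0;0.1 0 0 1 0 0 0;0.1 0 0 0 0 0 0;0.1 0 0 0 0 0 0'

```

```text
time: 36.85
ee_pos: [0.6548, 0.093, 0.0169]
tool_rot: [-0.0, 1.0, -0.029, 0.001]
wrist_force: [0.2, -0.9, -0.7]
finger_gap: 0.021
gripper_force: 15.0
```

```bash
python3 -m crank '0.1 -1.5 0 2 0 0 0;0.1 0 0 2 0 0 0;0.1 0 0 1 0 0 0;0.1 0 0 0.5 0 0 0;0.1 0 0 0 0 0 0;0.1 0 0 0 0 0 0;0.1 0 0 0 0 0 0;0.1 0 0 0 0 0 0'
python3 -m crank '0.4 0 0 0 0 0 0;0.4 0 0 0 0 0 0;0.4 0 0 0 0 0 0;0.4 0 0 0 0 0 0;0.4 0 0 -20 0 0 0;0.4 0 0 -35 0 0 0;0.4 0 0 -40 0 0 0;0.4 0 0 -40 0 0 0'
python3 -m crank '0.4 -32 11.5 -10 0 0 0;0.4 -32 11.5 -20 0 0 0;0.4 -32 11.5 -20 0 0 0;0.4 -32 11.5 -20 0 0 0;0.4 -32 11.5 -20 0 0 0;0.4 0 11.5 -20 0 0 0;0.4 0 11.5 0 0 0 0;0.4 0 11.5 0 0 0 0' >/dev/null
python3 -m crank '0.4 0 11.5 0 0 0 0;0.4 0 11.5 0 0 0 0;0.4 0 0 0 0 0 0;0.4 0 0 0 0 0 0;0.4 0 0 0 0 0 0;0.4 0 0 0 0 0 0;0.4 0 0 0 0 0 0;0.4 0 0 0 0 0 0'
python3 - <<'E'
from h import *
d=cam('wrist','w12');cv2.imwrite('pics/w12b.png',cv2.resize(d['image'],(800,600),interpolation=cv2.INTER_CUBIC))
E
```

```text
time: 37.52
ee_pos: [0.6527, 0.0931, 0.0105]
tool_rot: [-0.0, 1.0, -0.029, -0.0]
wrist_force: [-2.6, 0.4, 6.0]
finger_gap: 0.0204
gripper_force: 15.0
time: 38.18
ee_pos: [0.6522, 0.093, 0.1465]
tool_rot: [0.0, 1.0, -0.029, -0.001]
wrist_force: [1.5, -0.1, 0.1]
finger_gap: 0.0364
gripper_force: 0.0
time: 39.52
ee_pos: [0.4863, -0.012, 0.2553]
tool_rot: [-0.0, 1.0, -0.029, -0.0]
wrist_force: [0.4, 0.2, 0.3]
finger_gap: 0.0367
gripper_force: 0.0
```

View pics/w12b.png

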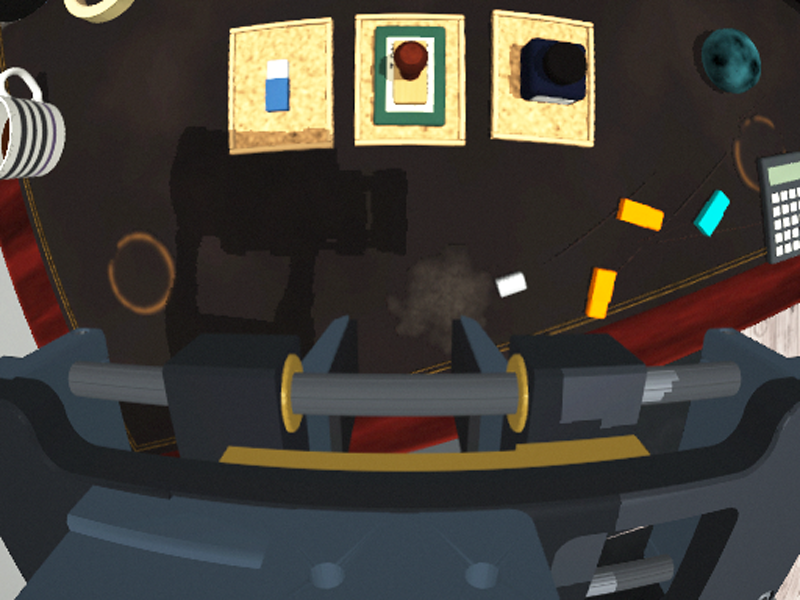

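All four things are in place and the neighbours haven't moved. One numeric check of the centring before I hand in.

```bash
python3 - <<'E'
from h import *
d=load('w12')
def q(P,z): return (np.mean([at(d,u*.64,v*.64,z,True)[:2] for u,v in P],0)*1000).round(1)
print('tR',q([(491,11),(594,23),(593,146),(490,136)],.011),'cap',q([(565,61)],.068),'body front bottom edge',[q([p],.007) for p in((522,99),(577,104))])
print('tL',q([(229,30),(333,17),(334,148),(229,154)],.011),'er',q([(268,61),(288,60),(289,110),(265,111)],.017))
print('tM',q([(355,14),(465,15),(467,146),(355,144)],.011),'pad',q([(376,27),(443,27),(445,126),(375,123)],.024),'stamp base front',[q([p],.036) for p in((394,103),(429,104))],'top',q([(410,53)],.089))
E
```

```text
tR [ 647.8 -149.2] cap [ 648.8 -149.3] body front bottom edge [array([ 626.3, -127.1]), array([ 623. , -180.9])]
tL [652.7  91.7] er [650.9  91.7]
tM [648.4 -27. ] pad [647.8 -26. ] stamp base front [array([620.7, -11.2]), array([618.2, -40.1])] top [649.  -25.5]
```

Everything is within about 2 mm of its tray's middle, so I'm handing in.

```bash
python3 -c "
from cell import order; print(order.sign_off())"
```

```text
the job is handed in; nothing more can be done
None
```

The job is handed in at about 40 s: the pad and upright stamp are in the middle tray, the bottle in the right tray and the eraser in the left. Each was within about 2 mm of its tray's middle at the last check, and the mug, paperweight and sharpener were never touched.

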